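Sort two clamp screws by thread hand in a test nut

TASK

One of the two clamp screws in the sloping rack has a right-hand thread, the other a left-hand one, and the test nut in the grey block takes only one of them. Find out which by trying: screw the one that fits fully home in the test nut, its collar flush on the nut, and put the one that does not fit in the grey tray. Leave the other things on the desk where they are.

Things in the scene. Friction and masses are not known exactly. Their poses are not given: they have to be found in the camera images.
- spindle_a_tab (a point): Clamp screw a, standing nose down in the rack and leaning 30 degrees towards the robot. Point: middle of its flat aluminium grip tab, 36 (along x) x 12 (y) x 44 mm (z); z runs along the screw from nose to tab. Under the tab a round collar 38 mm across, 5 mm thick, its underside 27 mm below the point; its thread's hand is not marked. 0.11 kg.
- spindle_a_nose (a point): Clamp screw a: centre of its collar's underside, axes as the tab's. Below it a steel nose 18 mm across, 28 mm long, with a tapered tip (tip 55 mm below the tab's middle). The thread is two slanting lugs, 28 mm across over all, on the screw's +x and -x sides, centred 7 mm and reaching 12.5 mm below the collar.
- spindle_b_tab (a point): Clamp screw b, tab: alike in all to clamp screw a, but a mirror image in its thread, which has the other hand; same point and axes.
- spindle_b_nose (a point): Clamp screw b, centre of its collar's underside, axes as the tab's; the same sizes as on clamp screw a.
- nut_top (a point): Centre of the top face of the test nut, 34 mm above the desk: an upright fixed steel hex nut 47 mm across flats, bore 21 mm (1.5 mm clear of the nose all round) with two coarse grooves half a turn apart. Axes along the world's. Its hand varies and is not marked. A screw enters upright, its x axis along the nut's x, either way round, within 8 degrees.
- test_block: Grey square base plate, 90 x 90 x 12 mm, around the test nut, fixed; origin on the desk under the nut. (A second nut standing without a plate at the far left is not used.) In the nut: a screw lowered as above meets the thread with its collar 12.5 mm above the nut. Turned the wrong way or in a nut of the other hand, it stays at least 9 mm short of home.
- nut_bore (a point): Bottom centre of the test nut's bore, 34 mm below its top. From a collar height of 13 mm a fitting screw goes down 10 mm for each radian of turn, with about 1.5 mm of play up or down: clockwise seen from above for a right-hand screw, counter-clockwise for a left-hand one. It is home, collar on the nut, after 1.3 rad.
- rack: Fixed plywood rack: a board 80 x 170 x 10 mm sloping down towards the robot at 30 degrees, on legs; origin on the desk under its middle. Two openings, 31 mm square, 50 mm either side of the middle along the rack's y, 56 mm above the desk. The collars rest on the board; the screws are drawn out along their axes (28 mm of nose).
- tray: Fixed open grey tray, 180 x 180 mm outside, 28 mm tall, walls and floor 5 mm thick; origin on the desk under its centre. A screw let go upright on its floor stands or falls over, and stays inside.
- calculator: Bystander, to be left where it is: desk calculator, 150 x 100 x 20 mm; origin under its middle.
- bead_jar: Bystander, to be left where it is: clear jar with a white cap, 48 mm across, 50 mm tall; origin under its middle.
- tape_roll: Bystander, to be left where it is: paper tape roll lying flat, 52 mm across, 18 mm tall; origin under its middle.
- loupe: Bystander, to be left where it is: black eye loupe, 36 mm across, 26 mm tall; origin under its middle.
- bangle: Bystander, to be left where it is: brass bangle lying flat, 68 mm across, 8 mm tall; origin under its middle.
- bead_dish: Bystander, to be left where it is: white dish, 70 mm across, 20 mm tall; origin under its middle.
- marker: Bystander, to be left where it is: blue marker pen lying down, 100 mm long, 15 mm thick; origin under its middle.
Not all that is in view belongs to the job. What is shaped like the part that bears spindle_b_tab but blue or turquoise is not meant. Leave any brown look-alike of the test_block alone.

How it is judged:
By the outcome, as a careful person would: the job done as asked, in the order asked, and still so for the second after the job is handed in, with the robot touching nothing.
It also fails if it takes over 64 s, if anything falls off the work surface, if the arm or the gripper's body presses on something with over 40 N, if the wrist force passes 120 N, or if a joint passes its speed limit or range.

ROBOT

A 6-joint arm with a two-finger parallel gripper is mounted at the origin on the work surface. World frame = base frame: x ahead of the robot, y to its left, z up, the work surface at z = 0. Lengths are in m, angles in degrees, forces in N, time in s.
With the tool pointing down it reaches from about 0.25 to 0.8 m from the base axis. Payload 8.5 kg.
Tool frame: the origin (TCP) lies where the fingers leave the gripper's body, on its centre line; the fingertips stand 73 mm ahead of it and the grasp point (between the pads) lies 54 mm ahead of it; z points along the fingers, y is the line along which they close (so a half turn about z gives the same grasp; the last joint's range is limited). The gripper opens to 85 mm and grips with 20 to 120 N. Pads are 22 mm wide; open, the fingers measure 114 mm over their backs; the gripper's body (76 mm by 85 mm) begins 54 mm behind the grasp point. The pads swing forward as they close: fully open they stand 13 mm farther back than shut.
Start: joints at [64.4, 13.648, -0.773, 75.585, 0, 90], TCP at [0.227, 0.473, 0.304] pointing down, gripper open.
Joint ranges: [-152.45, 152.45], [-59.26, 108.67], [-65.41, 83.53], [-104.44, 129.93], [-82.83, 76.93], [-180, 180]. Speed limits (degrees/s): [127.2, 127.2, 159.86, 180, 180, 180].

INTERFACE

Orientations are given as a 3x3 rotation matrix whose columns are the frame's x, y, z axes.
In Python, from plant import robot gives the robot as it stands. Calls block until the motion is done:
- robot.move_pose(position, orientation): joint-space move of the TCP to a pose.
- robot.line_to(position, frame=None, speed=0.15, max_force=None): straight line of the TCP; frame=None keeps the orientation; speed is the mean speed in m/s. With max_force (N) it stops when the force on the tool has changed by that much, and returns True; else False.
- robot.goto_joints(angles): joint-space move.
- robot.gripper_to(opening): opening from 0.0 (shut) to 1.0 (fully open); the grip force is fixed at half the most; returns when the fingers have stopped.
- robot.sleep(seconds).
- robot.ik(position, orientation): joint angles nearest the present ones, or None.
- robot.observe(): the state.
- robot.read_camera(name): name is "scene" or "top"; returns (picture, depth): 384x512x3 uint8, red, green, blue; 384x512 float32, m along the optical axis (not along the pixel's ray), 0 where there is no reading.
- robot.calibration(name): a dict with "K" (3x3 intrinsics, pixels), "D" ([k1, k2, p1, p2, k3] as OpenCV has them; the pictures are not rectified), "rvec" (rotation vector, rad) and "tvec" (3), from world to camera coordinates, as OpenCV has them. Camera axes: x right, y down, z forward; pixel columns grow to the right and rows downward; lengths in m; the calibration is good to about 2 mm. A picture is of the moment at which its call begins. calibration takes no time and is no camera call.
A pose or a line that the arm cannot do raises robot.IKError and nothing moves.
- robot.sign_off(): hands the job in; it is judged then, once.
The state is a dict: "time": time; "joint_pos": joint angles; "qvel": joint speeds; "joint_torque": joint torques, N m; "tool_pos": TCP position; "ee_rot": TCP orientation; "force": force on the tool from outside, world axes, zero at the start; "ft_torque": the same for the moment, N m; "finger_gap": opening from 0.0 (shut) to 1.0 (fully open); "gripper_force": force on a finger pad.
Only numpy, scipy, OpenCV 4.12 (cv2) and the standard library are available. Lean on these libraries where they do the work, as an engineer would, in place of code of your own. Each camera call takes 0.05 s, during which the arm holds its last target. There are 200 camera calls.

## Working session

There is one attempt and no reset: what is moved stays moved. The work goes in short steps, each a Python script; the robot and the scene stay as the last script left them, time stands still between calls to the robot, and variables do not carry over. Pictures are saved under pics/ and viewed, at most 10 in all, crops included, and the job is handed in when it is done.

```bash
mkdir -p pics; ls; cat > h.py <<'E'
import numpy as np, cv2
from plant import robot
def cam(n):
    c=robot.calibration(n); R,_=cv2.Rodrigues(np.array(c["rvec"],float)); return np.array(c["K"],float),np.array(c["D"],float),R,np.array(c["tvec"],float).ravel()
def ray(n,uv):
    K,D,R,t=cam(n); p=cv2.undistortPoints(np.array(uv,float).reshape(-1,1,2),K,D).reshape(-1,2)
    d=np.c_[p,np.ones(len(p))]; return -R.T@t,d@R
def onplane(n,uv,z):
    o,d=ray(n,uv); return o+d*((z-o[2])/d[:,2])[:,None]
def cloud(n,dep):
    h,w=dep.shape; u,v=np.meshgrid(np.arange(w),np.arange(h)); o,d=ray(n,np.c_[u.ravel(),v.ravel()])
    return (o+d*dep.reshape(-1,1)).reshape(h,w,3)
def proj(n,P):
    K,D,R,t=cam(n); return cv2.projectPoints(np.array(P,float).reshape(-1,1,3),cv2.Rodrigues(R)[0],t,K,D)[0].reshape(-1,2)
E
python3 - <<'E'
from h import *
for n in("scene","top"):
    p,d=robot.read_camera(n); np.savez(f"pics/{n}0.npz",p=p,d=d)
    cv2.imwrite(f"pics/{n}0.png",cv2.resize(p[:,:,::-1],(800,600),interpolation=cv2.INTER_CUBIC))
    K,D,R,t=cam(n); print(n,-R.T@t,R[2],K[0,0],(d>0).mean())
print(robot.observe())
E
```

```text
pics
scene [ 1.10167157 -0.25277033  0.93370956] [-0.51646833  0.25532769 -0.81735441] 422.64532198631065 0.9960174560546875
top [0.38762369 0.02416419 1.61950262] [ 0.12412343 -0.00833846 -0.99223175] 490.412042177183 0.9958546956380209
{'time': 0.1, 'joint_pos': array([ 6.44013578e+01,  1.36777744e+01, -8.10278087e-01,  7.55841452e+01,
       -1.62512097e-03,  8.99981384e+01]), 'qvel': array([ 0.03176244, -0.01978317,  0.16314931, -0.06890026, -0.05554121,
        0.02261734]), 'joint_torque': array([-1.69929172e-04, -5.39721966e+01,  3.46997774e+01,  1.34543140e-02,
       -8.34790899e-05, -4.26451425e-05]), 'tool_pos': array([0.22672546, 0.47322594, 0.30335198]), 'ee_rot': array([[-9.01856819e-01,  4.32034732e-01, -5.18858717e-04],
       [ 4.32035043e-01,  9.01856087e-01, -1.14865450e-03],
       [-2.83227483e-05, -1.26008705e-03, -9.99999206e-01]]), 'force': array([ 0.75958122, -0.33171885,  0.19199783]), 'ft_torque': array([-0.0258572 ,  0.00745005, -0.00491815]), 'gripper_force': 0.0, 'finger_gap': 0.9977337287585649}
```

View pics/scene0.png

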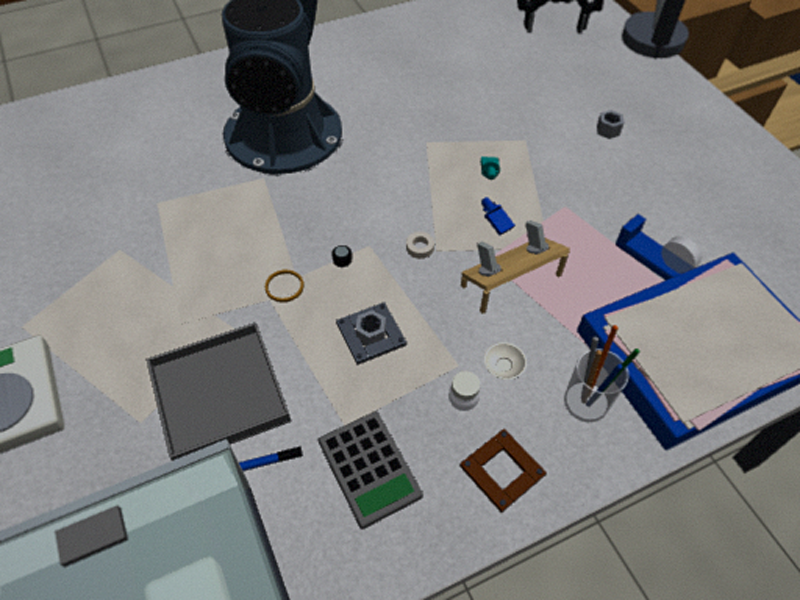

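View pics/top0.png

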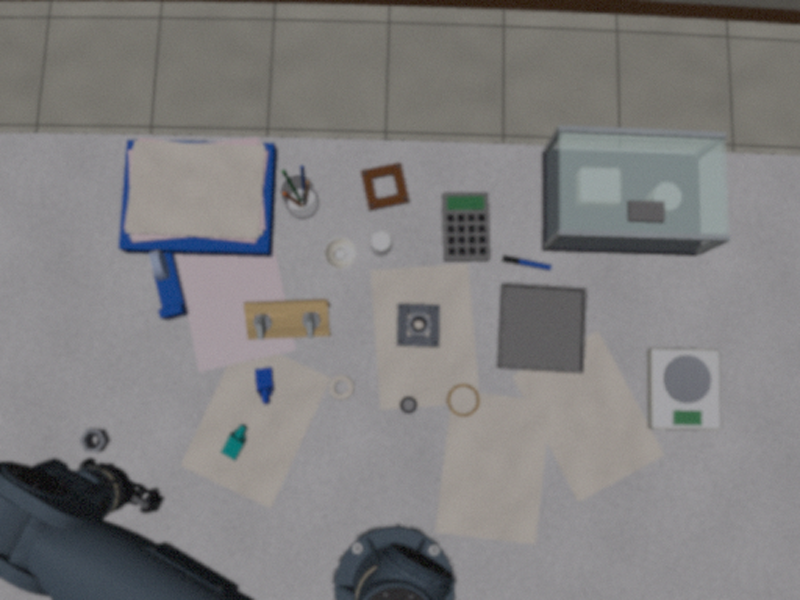

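Scene picture (800x600 scale): the rack is at (515,262), with grey screws at (487,258) and (537,238). The grey test block is at (370,332) and the tray at (218,390). The look-alikes are the blue (497,215) and turquoise (490,167) screws lying down, the brown plate (503,470), and the bare nut (610,124). The grey screws standing in the rack and the grey-plated nut fit the description. Next I confirm this with an enlarged crop and measure.

```bash
python3 - <<'E'
from h import *
S=np.load("pics/scene0.npz");T=np.load("pics/top0.npz")
a=cv2.resize(S["p"][125:245,205:375,::-1],(800,565),interpolation=cv2.INTER_CUBIC); cv2.imwrite("pics/crop0.png",a)
def rep(n,Z,roi,name,mask):
    P=cloud(n,Z["d"]); m=np.zeros(mask.shape,bool); y0,y1,x0,x1=roi; m[y0:y1,x0:x1]=mask[y0:y1,x0:x1]; m&=Z["d"]>0
    return P[m],m
for n,Z,roi in(("scene",S,(140,200,285,375)),("top",T,(185,225,150,220))):
    hsv=cv2.cvtColor(Z["p"],cv2.COLOR_RGB2HSV); wood=(hsv[...,1]>70)&(hsv[...,0]<30)
    P,m=rep(n,Z,roi,"rack",wood); P=P[(P[:,2]>.025)&(P[:,2]<.09)]
    c=np.median(P,0); r=P-c
    for _ in range(5):
        A=np.c_[P[:,:2]-c[:2],np.ones(len(P))]; k=np.linalg.lstsq(A,P[:,2]-c[2],rcond=None)[0]; res=A@k-(P[:,2]-c[2]); P=P[abs(res)<.004]
    rect=cv2.minAreaRect(P[:,:2].astype(np.float32)*1000)
    print(n,"rack",len(P),c,"slope",np.degrees(np.arctan(np.hypot(*k[:2]))),"dir",np.degrees(np.arctan2(k[1],k[0])),rect, "z at ctr",c[2]+k@[rect[0][0]/1e3-c[0],rect[0][1]/1e3-c[1],1], P[:,2].min(),P[:,2].max())
    # nut top
    Q=cloud(n,Z["d"]); g=(abs(Q[...,2]-.034)<.006)&(Z["d"]>0); b=np.zeros_like(g)
    if n=="scene": b[185,:]; b[190:240,205:275]=1
    else: b[190:226,250:285]=1
    q=Q[g&b]; print(n,"nut",len(q),q.mean(0),cv2.minEnclosingCircle(q[:,:2].astype(np.float32)*1000),np.median(q[:,2]))
    pl=Q[b&(abs(Q[...,2]-.012)<.004)&(hsv[...,2]<130)]; print(" plate",cv2.minAreaRect(pl[:,:2].astype(np.float32)*1000),len(pl))
    # tabs
    b=np.zeros_like(g)
    if n=="scene": b[140:185,295:360]=1
    else: b[190:225,155:215]=1
    N=np.array([-k[0],-k[1],1]);N/=np.linalg.norm(N); h=(Q-np.r_[c[:2],c[2]+k[2]])@N
    g=b&(h>.012)&(h<.06)&(hsv[...,1]<60)&(Z["d"]>0)
    nl,lab,st,ce=cv2.connectedComponentsWithStats(g.astype(np.uint8))
    for i in range(1,nl):
        if st[i,4]>20:
            q=Q[lab==i]; print(n,"tab",st[i],q.mean(0),np.percentile(h[lab==i],[2,98]),q.min(0),q.max(0))
    if n=="top":
        tb=np.zeros_like(g); tb[170:250,310:382]=1
        q=Q[tb&(abs(Q[...,2]-.028)<.004)]; print("tray",cv2.minAreaRect(q[:,:2].astype(np.float32)*1000),len(q))
E
```

```text
scene rack 474 [0.56032285 0.23265907 0.06469763] slope 26.5000900816125 dir 4.911501084423333 ((543.7991943359375, 237.52410888671875), (74.49308776855469, 172.712158203125), 3.868542432785034) z at ctr 0.05708084171670208 0.03611624059558971 0.07503939885626454
scene nut 227 [ 0.54381471 -0.03480183  0.03334161] ((542.0201416015625, -33.9128303527832), 26.642879486083984) 0.033640144301153474
 plate ((542.5791015625, -34.5992317199707), (93.00045013427734, 89.44254302978516), 0.2437898814678192) 676
scene tab [295 140  19  10  93] [0.3937906  0.23818904 0.00145284] [0.01235355 0.02349978] [ 0.37578208  0.20913571 -0.00352993] [0.41596597 0.27102312 0.01451301]
scene tab [336 141  13  17 157] [0.52411504 0.2829797  0.08668988] [0.01333405 0.05009463] [0.49576664 0.27614512 0.06141728] [0.54477201 0.29342344 0.10702556]
scene tab [305 155  13  18 152] [0.53161678 0.18335357 0.08686458] [0.01421584 0.05091087] [0.50230369 0.17775332 0.06281756] [0.55248257 0.19337773 0.10627718]
top rack 574 [0.54913919 0.23467988 0.06019003] slope 29.886318235699832 dir 3.5003402863513573 ((542.9139404296875, 232.9005126953125), (66.36078643798828, 166.15914916992188), 4.3161492347717285) z at ctr 0.056789743107344755 0.035030976749181875 0.0781643624730668
top nut 132 [ 0.54154913 -0.03809538  0.03361831] ((541.6474609375, -38.475608825683594), 26.03554344177246) 0.03343023146122648
 plate ((542.2679443359375, -37.78568649291992), (89.18095397949219, 89.23159790039062), 1.1227869987487793) 370
top tab [196 201   6  16  68] [0.52541552 0.18139318 0.09234787] [0.01390498 0.05275765] [0.50264571 0.17522722 0.05974542] [0.55120919 0.18892392 0.10809067]
top tab [164 202   6  16  74] [0.51907479 0.28098758 0.09077646] [0.01300874 0.05315647] [0.49666868 0.27513011 0.06787916] [0.54547407 0.29008264 0.10721963]
tray ((541.6610107421875, -298.72509765625), (179.01161193847656, 179.9391632080078), 87.9603042602539) 249
```

View pics/crop0.png

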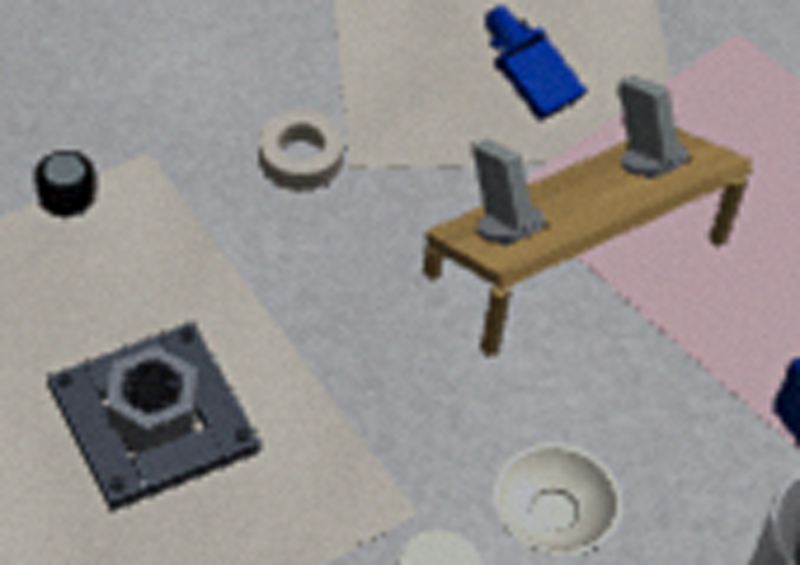

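The crop confirms it: two grey tabs stand in the wooden rack at crop (500,190) and (650,125), the blue screw lies apart, and the grey-plated hex nut is at (150,385). The slope, sizes and heights match the given ones. I take the right-hand screw first.

```bash
cat >> h.py <<'E'
G=.030+.054
NUT=np.array([.5423,-.0362,.034])
ps=np.radians(4.); C=np.array([.5433,.2347,.0565])
U=np.array([np.cos(ps)*np.cos(np.pi/6),np.sin(ps)*np.cos(np.pi/6),.5]); V=np.array([-np.sin(ps),np.cos(ps),0]); N=np.cross(U,V)
RT=np.c_[-U,V,-N]
def RD(a=0): # tool down, turned a rad ccw seen from above
    c,s=np.cos(a),np.sin(a); return np.array([[c,-s,0],[s,c,0],[0,0,1]])@np.diag([-1.,1,-1])
def snap(name,box,n="scene"):
    p,d=robot.read_camera(n); np.savez(f"pics/{name}.npz",p=p,d=d); y0,y1,x0,x1=box
    k=min(800/(x1-x0),600/(y1-y0)); cv2.imwrite(f"pics/{name}.png",cv2.resize(p[y0:y1,x0:x1,::-1],None,fx=k,fy=k,interpolation=cv2.INTER_CUBIC)); return p,d
def pick(side):
    o=C+side*.05*V
    robot.move_pose(o+N*(G+.09),RT); robot.gripper_to(.6)
    hit=robot.line_to(o+N*G,speed=.12,max_force=15); s=robot.observe(); print("down",hit,s["tool_pos"]-(o+N*G))
    robot.gripper_to(0); print("gap",robot.observe()["finger_gap"])
    robot.line_to(o+N*(G+.09),speed=.12); s=robot.observe(); print(s["finger_gap"],s["force"],s["time"])
E
python3 - <<'E'
from h import *
o=C-.05*V
for p,R in((o+N*G,RT),(o+N*(G+.09),RT),(NUT+[0,0,G+.06],RD()),(NUT+[0,0,G],RD(1.3)),(NUT+[0,0,G],RD(-1.3))): print(robot.ik(p,R))
pick(-1)
robot.move_pose(NUT+[0,0,G+.06],RD())
snap("hover",(130,250,180,300)); print(robot.observe()["time"],robot.observe()["finger_gap"])
E
```

```text
[ 24.11587239  10.42780753 -43.15324198   7.95544186  -9.90179237
  17.59862956]
[ 26.43026222  -0.21232077 -40.12868908  21.99610125 -10.99826807
  19.67121559]
[ -3.81898348  19.54396349 -11.60117622  58.85486029   0.
  -3.81898348]
[ -3.81898348  22.74903368 -16.61711106  50.63385526   0.
 -78.30349684]
[ -3.81898348  22.74903368 -16.61711106  50.63385526   0.
  70.66552989]
down False [-8.49508423e-06  1.13100193e-05  3.44714998e-04]
gap 0.1349670145061163
0.1361525318714286 [ 0.2179365   0.05641601 -2.5484913 ] 4.2583
5.2167 0.13113006367133476
```

View pics/hover.png

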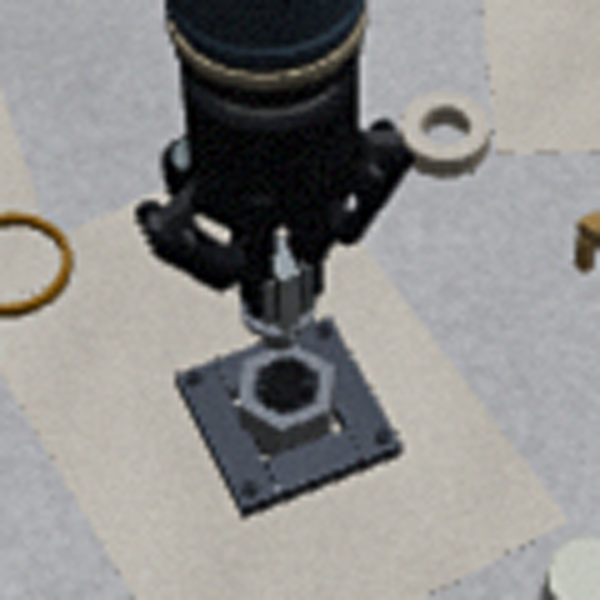

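The screw hangs upright in the fingers, with its collar at about crop (286,318). The nut bore is centred near crop (287,388). I check both against their predicted pixels.

```bash
python3 - <<'E'
from h import *
z=np.load("pics/hover.npz"); P=cloud("scene",z["d"]); g=z["p"].mean(2)
print(proj("scene",[NUT,NUT+[0,0,.06],NUT+[0,0,.0325],NUT+[0,0,.087]]))
b=np.zeros(g.shape,bool); b[195:225,220:255]=1
# bore: dark pixels within nut
m=b&(g<45); nl,lab,st,ce=cv2.connectedComponentsWithStats(m.astype(np.uint8)); print([(s[:5],c) for s,c in zip(st[1:],ce[1:]) if s[4]>15])
q=P[b&(abs(P[...,2]-.034)<.004)]; print("nut",cv2.minEnclosingCircle(q[:,:2].astype(np.float32)*1000))
b[:]=0; b[180:204,222:252]=1
for lo,hi,nm in((.088,.105,"collar"),(.068,.086,"nose"),(.105,.14,"tab")):
    q=P[b&(P[...,2]>lo)&(P[...,2]<hi)&(z["d"]>0)&(abs(P[...,0]-.55)<.05)]
    print(nm,len(q),q.mean(0),np.percentile(q,[3,97],axis=0).round(4).tolist())
E
```

```text
[[236.12039111 206.86966746]
 [235.39885927 193.23497674]
 [235.73786456 199.64187754]
 [235.05139149 186.66673773]]
[(array([231, 202,  12,  11,  90], dtype=int32), array([236.82222222, 206.68888889])), (array([228, 212,   8,   9,  24], dtype=int32), array([231.95833333, 216.70833333]))]
nut ((543.85986328125, -34.79030990600586), 26.513729095458984)
collar 46 [ 0.54850896 -0.04080435  0.09845198] [[0.5327, -0.0524, 0.0937], [0.5563, -0.0227, 0.1032]]
nose 12 [ 0.54386069 -0.037028    0.07475379] [[0.5395, -0.0423, 0.0709], [0.5466, -0.0284, 0.0789]]
tab 127 [ 0.55177036 -0.0367741   0.12368547] [[0.5449, -0.0536, 0.1071], [0.5556, -0.0165, 0.1388]]
```

Bore and collar deviate from prediction by the same ~1 px (calibration bias), so they are aligned with each other. I lower the screw with force guarding.

```bash
cat >> h.py <<'E'
def st(tag,nut=NUT):
    s=robot.observe(); print(tag,"h=%.1fmm"%((s["tool_pos"][2]-G-nut[2])*1e3),"xy",((s["tool_pos"]-nut)[:2]*1e3).round(1),"F",s["force"].round(1),"Tz %.2f"%s["ft_torque"][2],"gap %.3f"%s["finger_gap"],"t %.1f"%s["time"])
def turn(sgn,h0=.013,n=13,mf=12):
    for i in range(1,n+1):
        a=1.3*i/n; hit=robot.line_to(NUT+[0,0,G+h0-.010*a],RD(sgn*a),speed=.004,max_force=mf)
        if hit or i%4==0: st(f"turn {sgn*a:.2f} hit={hit}")
        if hit: return a
    return a
E
python3 - <<'E'
from h import *
h=robot.line_to(NUT+[0,0,G+.016],speed=.06,max_force=8); st(f"lower {h}")
if not h:
    h=robot.line_to(NUT+[0,0,G+.009],speed=.02,max_force=6); st(f"meet {h}")
E
```

```text
lower True h=25.6mm xy [0.3 0.3] F [ 3.2  0.4 -1.4] Tz 0.01 gap 0.130 t 5.8
```

```bash
python3 - <<'E'
from h import *
st("rest")
for dx in (.001,.002,.003):
    p=NUT+[dx,0,0]
    h=robot.line_to(p+[0,0,G+.026],speed=.03); st("shift")
    h=robot.line_to(p+[0,0,G+.016],speed=.03,max_force=8); st(f"lower {dx} {h}")
    if not h: break
E
```

```text
rest h=25.6mm xy [0.3 0.3] F [ 3.2  0.4 -1.4] Tz 0.01 gap 0.130 t 5.8
shift h=25.8mm xy [0.8 0. ] F [ 1.8 -0.1 -0.7] Tz 0.04 gap 0.133 t 6.0
lower 0.001 True h=23.4mm xy [ 2.2 -0.1] F [ 3.5 -0.1 -0.7] Tz 0.01 gap 0.135 t 6.3
shift h=26.0mm xy [1.5 0.1] F [ 0.6 -0.2 -2. ] Tz -0.04 gap 0.132 t 6.5
lower 0.002 False h=15.7mm xy [2.8 0. ] F [ 5.6 -0.1 -4.2] Tz 0.04 gap 0.130 t 7.0
```

```bash
python3 - <<'E'
from h import *
p=NUT+[.0032,0,0]
robot.line_to(p+[0,0,G+.016],speed=.02); st("shift")
h=robot.line_to(p+[0,0,G+.009],speed=.015,max_force=10); st(f"meet {h}")
E
```

```text
shift h=15.7mm xy [3.1 0. ] F [ 3.4  0.1 -2.8] Tz 0.00 gap 0.134 t 7.2
meet True h=10.4mm xy [ 3.4 -0.1] F [ 0.6 -0.1  4.5] Tz 0.04 gap 0.135 t 7.7
```

```bash
cat >> h.py <<'E'
def turn2(sgn,c,d,h0,amax=1.3,n=13,mf=10,flim=18):
    """turn the held screw about its own axis c (xy); d: tool minus screw in the untwisted tool frame"""
    for i in range(1,n+1):
        a=amax*i/n; ca,sa=np.cos(sgn*a),np.sin(sgn*a); off=np.array([ca*d[0]-sa*d[1],sa*d[0]+ca*d[1]])
        hit=robot.line_to(np.r_[c+off,NUT[2]+G+h0-.010*a],RD(sgn*a),speed=.004,max_force=mf)
        s=robot.observe(); bad=hit or np.linalg.norm(s["force"])>flim or abs(s["ft_torque"][2])>1
        if bad or i%2==0: st(f"turn {sgn*a:.2f} hit={hit}")
        if bad: return a
    return a
E
python3 - <<'E'
from h import *
robot.line_to(NUT+[.0032,0,G+.0115],speed=.02)
turn2(-1,NUT[:2]+[.0002,0],[.003,0],.0105)
E
```

```text
turn -0.10 hit=True h=10.3mm xy [ 3.4 -0.6] F [-0.8 -0.4  5.8] Tz 0.09 gap 0.134 t 8.4
```

```bash
python3 - <<'E'
from h import *
c=NUT[:2]+[.0002,0]
robot.line_to(NUT+[.0032,0,G+.0115],RD(),speed=.008); st("reset")
turn2(1,c,[.003,0],.011,mf=15)
robot.line_to(NUT+[.0032,0,G+.0115],RD(),speed=.008) if robot.observe()["tool_pos"][2]>NUT[2]+G+.0085 else None
st("end")
E
```

```text
reset h=11.4mm xy [3.2 0.1] F [ 2.   0.6 -1.7] Tz -0.03 gap 0.131 t 8.8
turn 0.20 hit=False h=9.1mm xy [3.3 0.6] F [3.6 2.  1.6] Tz 0.02 gap 0.128 t 9.7
turn 0.40 hit=False h=7.1mm xy [3.1 1.3] F [2.8 3.2 3.9] Tz -0.01 gap 0.133 t 10.5
turn 0.60 hit=False h=5.2mm xy [2.7 2. ] F [2.7 4.6 6. ] Tz 0.08 gap 0.135 t 11.3
turn 0.80 hit=False h=3.2mm xy [2.3 2.6] F [1.5 5.7 5.4] Tz 0.05 gap 0.131 t 12.2
turn 1.00 hit=False h=1.2mm xy [1.7 3.2] F [0.9 7.5 7.1] Tz 0.01 gap 0.129 t 13.0
turn 1.20 hit=False h=-0.5mm xy [0.8 3.7] F [-0.4  8.6 11.6] Tz -0.08 gap 0.133 t 13.8
turn 1.30 hit=True h=-0.5mm xy [0.3 4. ] F [-0.5  0.4  6. ] Tz -0.03 gap 0.132 t 14.1
end h=-0.5mm xy [0.3 4. ] F [-0.5  0.4  6. ] Tz -0.03 gap 0.132 t 14.1
```

It takes the counter-clockwise turn and descends. I seat it fully, then look.

```bash
python3 - <<'E'
from h import *
s=robot.observe(); p=s["tool_pos"]
for a in (1.3,1.4,1.5):
    hit=robot.line_to([p[0],p[1],NUT[2]+G-.0025],RD(a),speed=.004,max_force=15); st(f"{a} {hit}")
snap("home",(130,250,180,300))
E
```

```text
1.3 True h=-0.5mm xy [0.1 4.2] F [0.2 0.4 5.5] Tz -0.07 gap 0.132 t 14.4
1.4 True h=-0.5mm xy [-0.3  4.4] F [-1.   0.9  5.4] Tz -0.05 gap 0.130 t 14.8
1.5 True h=-0.6mm xy [-0.3  4.4] F [-0.3  0.7  4.8] Tz -0.09 gap 0.133 t 15.2
```

View pics/home.png

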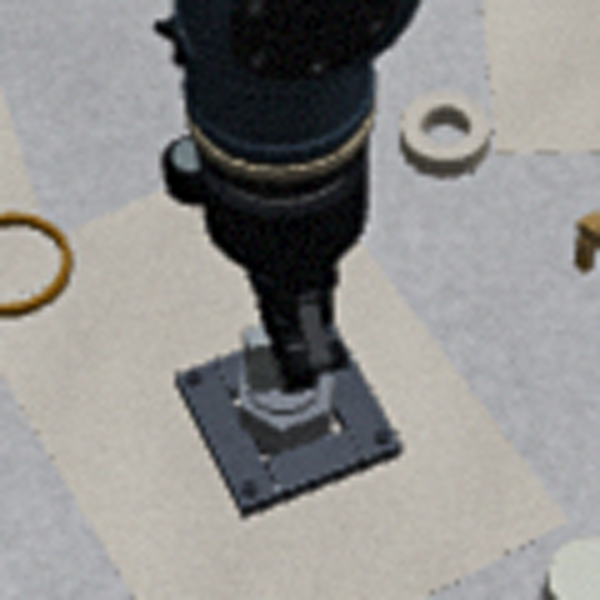

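It looks seated: the collar rests on the nut at crop (288,395). I release, retract and measure the collar height and tab angle.

```bash
python3 - <<'E'
from h import *
robot.gripper_to(.5); p=robot.observe()["tool_pos"]
robot.line_to(p+[0,0,.1],speed=.15)
robot.move_pose(C+.05*V+N*(G+.09),RT); st("away")
for n,b in (("scene",(185,226,218,258)),("top",(190,226,250,285))):
    pic,d=robot.read_camera(n); np.savez(f"pics/chk_{n}.npz",p=pic,d=d)
    P=cloud(n,d); m=np.zeros(d.shape,bool); m[b[0]:b[1],b[2]:b[3]]=1
    q=P[m&(P[...,2]>.074)&(P[...,2]<.1)]; r=cv2.minAreaRect(q[:,:2].astype(np.float32)*1000); print(n,"tabtop z",np.percentile(q[:,2],[50,85,95]),len(q),r)
    q=P[m&(P[...,2]>.0365)&(P[...,2]<.045)]; print(" collar",np.percentile(q[:,2],[10,50,90]),len(q),cv2.minEnclosingCircle(q[:,:2].astype(np.float32)*1000))
z=np.load("pics/chk_scene.npz"); cv2.imwrite("pics/chk.png",cv2.resize(z["p"][180:230,210:265,::-1],(660,600),interpolation=cv2.INTER_CUBIC))
E
```

```text
away h=89.0mm xy [-89.1 314.5] F [-0.   0.1 -0. ] Tz 0.03 gap 0.499 t 18.2
scene tabtop z [0.08210375 0.08387989 0.08469776] 84 ((541.9476318359375, -35.61176300048828), (35.36069107055664, 14.257558822631836), 76.75021362304688)
 collar [0.0370284  0.03904228 0.04316202] 74 ((547.6824951171875, -32.71344757080078), 23.81357192993164)
top tabtop z [0.08292835 0.08602862 0.08928635] 42 ((540.3696899414062, -39.486968994140625), (33.36282730102539, 12.204705238342285), 79.87230682373047)
 collar [0.03686875 0.03867698 0.04262575] 50 ((543.6033935546875, -39.07337188720703), 25.13079071044922)
```

View pics/chk.png

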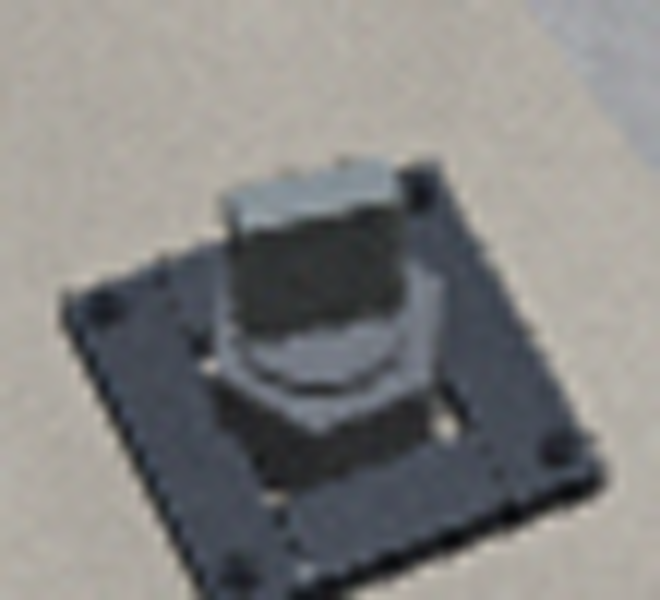

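The tab top at 83 mm, the collar top at 39 mm and the ~77–80° turn match "home". The picture shows the collar flat on the nut at (320,350). The other screw now goes to the tray.

```bash
python3 - <<'E'
from h import *
pick(1)
robot.move_pose([.50,.22,.28],RD())
T=np.array([.5417,-.2985,0])
robot.move_pose(T+[0,0,.25],RD())
hit=robot.line_to(T+[0,0,.123],speed=.12,max_force=10); st(f"tray {hit}")
robot.gripper_to(.5); robot.line_to(T+[0,0,.25],speed=.12)
robot.move_pose([.35,-.25,.35],RD()); robot.sleep(.5); st("done")
snap("fin",(0,384,0,512))
E
```

```text
down False [1.23030902e-05 9.93775013e-05 4.09728106e-04]
gap 0.13110658506232348
0.13218688717013535 [-0.49400144 -0.04524512 -1.16479946] 21.0167
tray False h=5.7mm xy [-2.000e-01 -2.625e+02] F [ 0.  -0.3 -0.6] Tz -0.01 gap 0.133 t 24.9
done h=231.8mm xy [-192.1 -213.8] F [ 0.   0.2 -0.9] Tz 0.01 gap 0.499 t 27.9
```

View pics/fin.png

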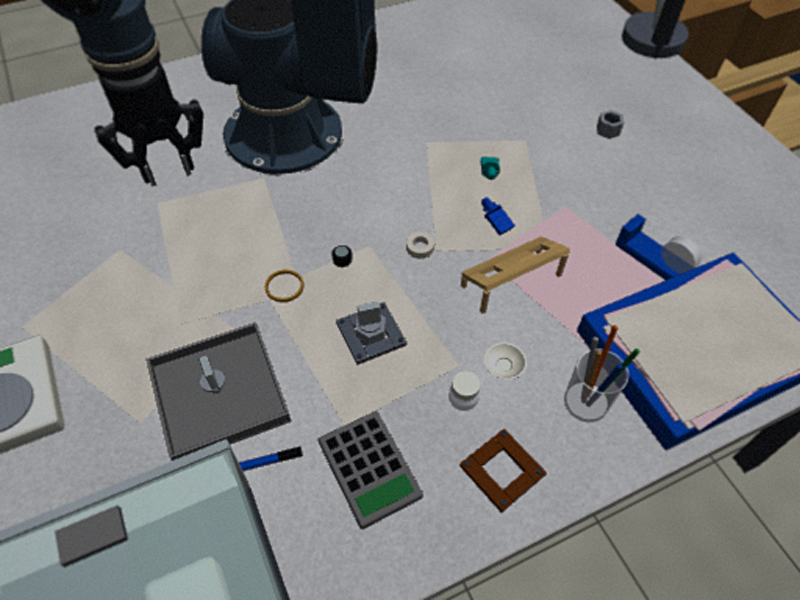

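The final view shows one screw home in the nut at (370,320), the other in the tray at (210,375), the rack empty and everything else in place.

```bash
python3 -c "
from h import *
print(robot.sign_off())"
```

```text
the job is handed in; nothing more can be done
None
```

The right-hand screw in the rack (seen from the robot) fitted with a counter-clockwise turn, so it and the nut are left-handed; it is fully home in the test nut, the other screw is in the grey tray, and the job was handed in at about 28 s.

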